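# Press the round nozzle onto the shop vacuum's wand

## Task

The shop vacuum's wand is parked upright in its holder on the workbench, white tapered end up. Fit the blue round-spout nozzle to it: set it over the white spigot, press it straight down until its lower rim is down at the orange collar or within about a centimetre of it, so that friction alone holds it upright, then let go. Leave the red and the yellow nozzle standing where they are.

Things in the scene. Friction and masses are not known exactly. Their poses are not given: they have to be found in the camera images.
- blue_center (a point): centre of the blue plastic nozzle, on its axis (z up), 40 mm above its lower rim; 80 mm tall, 90 g, stands rim down. The lower 44 mm is a straight round sleeve 44 mm across (grip it here; 46 mm bead 10 mm above the rim); above, it narrows to a round spout 26 mm across. Socket from below: mouth 41 mm wide, narrowing at once to 31 mm, then slowly to 26 mm at 44 mm depth.
- collar_top (a point): centre of the top of the orange collar (48 mm across) round the foot of the white upright split spigot; z up. Spigot: 56 mm tall, 35 mm across at the foot, 29 at 48 mm up, bevelled tip. On a black 100 x 100 x 30 mm block. Set on lightly, the blue nozzle stops with its rim about 20 mm above the collar; 10 to 18 N pushes it down to the collar (blue_center 40 mm above this point), where it stays.
- red_center (a point): centre of the red nozzle, 44 mm above its lower rim: a 44 mm round sleeve below, a flat slot-shaped blade 54 x 13 mm at the top, 88 mm tall, 100 g; stands on the bench, not wanted
- yellow_center (a point): centre of the yellow nozzle, 39 mm above its lower rim: a 44 mm round sleeve below, a round brush head 62 mm across with black bristles at the top, 78 mm tall, 100 g; stands on the bench, not wanted
Mind the look-alikes: they are no part of the job. Several things look just like the part that bears blue_center: the one meant starts farthest to the robot's left.

How it is judged (in metres and radians):
On the way:
1. the gripper has pressed the blue nozzle down onto the spigot (its rim at most 12 mm above the collar) and is still at it (z of blue_center in the frame of collar_top below 0.052 m and horizontal distance between blue_center and collar_top below 0.01 m and angle between blue_center's own z axis and vertical below 0.175 rad and distance between the grasp point and blue_center below 0.08 m), for 0.1 s.
At the end, for the whole second after the job is handed in: The blue nozzle sits on the white spigot, let go: its lower rim at most 12 mm above the orange collar, its centre within 10 mm of the spigot's axis, upright within 10 degrees (z of blue_center in the frame of collar_top below 0.052 m and horizontal distance between blue_center and collar_top below 0.01 m and angle between blue_center's own z axis and vertical below 0.175 rad); the robot touches nothing.
It fails at once if the red nozzle was moved by more than 30 mm or knocked over (distance of red_center from where it was at the start of the episode above 0.03 m or angle between red_center's own z axis and vertical above 0.5 rad).
It fails at once if the yellow nozzle was moved by more than 30 mm or knocked over (distance of yellow_center from where it was at the start of the episode above 0.03 m or angle between yellow_center's own z axis and vertical above 0.5 rad).
It also fails if it takes over 40 s, if anything falls off the work surface, if the arm or the gripper's body presses on something with over 40 N, if the wrist force passes 120 N, or if a joint passes its speed limit or range.

## Robot

A 6-joint arm with a two-finger parallel gripper is mounted at the origin on the work surface. World frame = base frame: x ahead of the robot, y to its left, z up, the work surface at z = 0. Lengths are in mm, angles in rad, forces in N, time in s.
With the tool pointing down it reaches from about 350 to 800 mm from the base axis. Payload 7.3 kg.
Tool frame: the origin (TCP) lies at the very end of the fingers, on their centre line; the grasp point (between the pads) lies 19 mm behind it; z points along the fingers, y is the line along which they close (so a half turn about z gives the same grasp; the last joint's range is limited). The gripper opens to 85 mm and grips with 20 to 120 N. Pads are 22 mm wide; open, the fingers measure 114 mm over their backs; the gripper's body (76 mm by 85 mm) begins 54 mm behind the grasp point. The pads swing forward as they close: fully open they stand 13 mm farther back than shut.
Start: joints at [1.151, 0.342, 1.524, -0, 1.275, -0.146], TCP at [141.94, 505.468, 231.322] pointing down, gripper open.
Joint ranges: [-2.53, 2.53], [-0.77, 2.02], [0.04, 2.7], [-1, 4.14], [0.28, 2.66], [-3.11, 3.11]. Speed limits (rad/s): [2.57, 2.57, 3.14, 3.14, 3.14, 3.14].

## Interface

Orientations are given as a rotation vector (axis times angle).
In Python, from plant import env gives the robot as it stands. The module is installed in compiled form; this text tells all that it offers.
- The arm moves only by the tool apply_moves, never from a script. Its argument "increments" is a list that holds one entry, the list of rows, each a list of 7 numbers: the shift along the world's x, y, z in m, then the turn, a rotation vector about the world's x, y, z in units of 6 degrees (1.0 is 6 degrees), then the gripper command: -1 is fully open, 1 is shut, values between are in proportion. In form: [[[tx, ty, tz, ax, ay, az, jaw], ...]]. A call has 1 to 20 rows; each row is the pose to reach, as a shift and turn from the pose commanded when the call began; what a row does not reach only later rows make up. A row lasts 1/12 s, in which the tool goes at most 41.7 mm and 7.16 degrees, less where a joint would pass 70% of its speed; a pose out of reach is approached as far as the arm can. A call with a gripper value outside its range is refused whole. The fingers move at their own pace and stop on an object; the grip force is fixed at half the most. Time passes only in rows, so rows that repeat a pose let the fingers close. It gives the time, the measured TCP pose, the force, the opening and the grip force at its end, in the units of the state.
- env.sense(): the state, without advancing time (a new reading comes with each control period).
- env.capture(name): name is "scene" or "side" or "wrist"; returns the picture (400x640x3 uint8, red, green, blue); there is no depth.
- env.camera_params(name): a dict with "mtx" (3x3 intrinsics, pixels), "extrinsics" (4x4, takes a point from world to camera coordinates). Camera axes: x right, y up, looking along -z (the intrinsics and any distortion apply to the point x, -y, -z); pixel columns grow to the right and rows downward; lengths in mm; the calibration is good to about 2 mm. A picture is of the moment at which its call begins: read the wrist's pose just before it. camera_params takes no time and is no camera call; for the wrist camera it gives the pose at the moment of the call.
- env.close_job(): hands the job in; it is judged then, once.
The state is a dict: "time": time; "joint_pos": joint angles; "qd": joint speeds; "effort": joint torques, N m; "tool_pos": TCP position; "tool_rot": TCP orientation; "wrist_force": force on the tool from outside, world axes, zero at the start; "torque": the same for the moment, N m; "width": finger opening in mm; "gripper_force": force on a finger pad.
Only numpy, scipy, OpenCV 4.12 (cv2) and the standard library are available. Lean on these libraries where they do the work, as an engineer would, in place of code of your own. Each camera call takes 0.05 s, during which the arm holds its last target. There are 200 camera calls.

## Working session

There is one attempt and no reset: what is moved stays moved. The work goes in short steps, Python scripts to look and compute and a tool call to move; the robot and the scene stay as the last step left them, time stands still between calls to the robot, and variables do not carry over. Pictures are saved under pics/ and viewed, at most 10 in all, crops included, and the job is handed in when it is done.

Besides the shell and the picture viewer there is one more tool, called as name([rows], argument=value, ...), one row to a line, values as JSON. apply_moves: Moves the arm, as the interface text tells. Its arguments: {"type":"object","properties":{"increments":{"type":"array"}},"required":["increments"]}

```bash
mkdir -p pics
cat > h.py <<'E'
import numpy as np, cv2, json
from plant import env
def cap(n,f):
    p=env.camera_params(n); im=env.capture(n); cv2.imwrite('pics/'+f,im[:,:,::-1])
    np.savez('pics/'+f[:-4]+'.npz',im=im,K=np.array(p['mtx']),E=np.array(p['extrinsics'])); print(n,{k:v for k,v in p.items() if k not in('mtx','extrinsics')})
    return im
def load(f):
    d=np.load('pics/'+f+'.npz'); return d['im'],d['K'],d['E']
def proj(K,E,X):
    c=E[:3,:3]@np.asarray(X,float)+E[:3,3]; c=np.array([c[0],-c[1],-c[2]]); q=K@c; return q[:2]/q[2]
def ray(K,E,u,v):
    d=np.linalg.inv(K)@[u,v,1]; d=np.array([d[0],-d[1],-d[2]]); R=E[:3,:3]
    return -R.T@E[:3,3], R.T@d
def atz(K,E,u,v,z):
    o,d=ray(K,E,u,v); return o+d*(z-o[2])/d[2]
E
python3 - <<'E'
from h import *
a=cap('scene','a.png');b=cap('side','b.png')
for f in 'ab':
    _,K,E=load(f); print(K.round(1).tolist(),(-E[:3,:3].T@E[:3,3]).round())
print(env.sense())
E
```

```text
scene {}
side {}
[[364.1, 0.0, 314.2], [0.0, 364.1, 203.0], [0.0, 0.0, 1.0]] [1032. -137.  497.]
[[484.4, 0.0, 315.2], [0.0, 484.4, 202.3], [0.0, 0.0, 1.0]] [ 340. -679.  650.]
{'time': 0.1, 'joint_pos': array([ 1.15104116e+00,  3.42638989e-01,  1.52490713e+00, -1.42842454e-05,
        1.27539963e+00, -1.45974141e-01]), 'qd': array([ 0.00069478, -0.00145408, -0.00209926, -0.00032697, -0.00076422,
       -0.00130742]), 'effort': array([ 1.57135506e-03, -4.34448051e+01, -2.46487230e+01, -7.72868293e-05,
        4.69808598e-03, -7.74623288e-06]), 'tool_pos': array([141.77114927, 505.13104151, 230.7077647 ]), 'tool_rot': array([-4.28656039e-01, -3.11184252e+00,  2.04672352e-03]), 'wrist_force': array([0.23929756, 0.47858991, 0.7155778 ]), 'torque': array([-0.03658549, -0.02011796,  0.00245972]), 'gripper_force': 0.0, 'width': 85.14116519409025}
```

View pics/a.png

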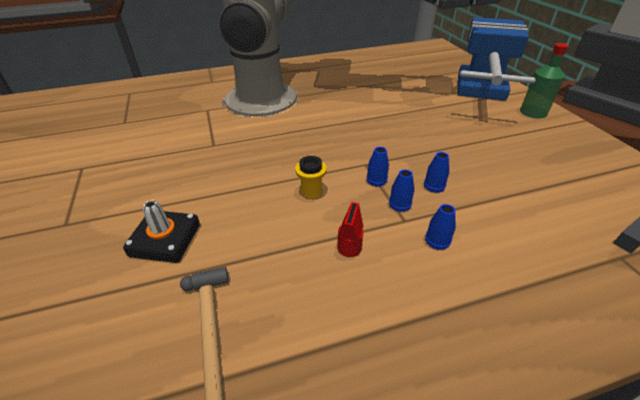

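View pics/b.png

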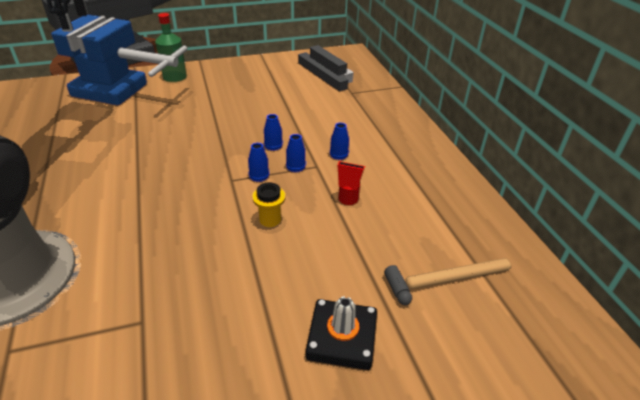

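The scene picture shows four blue nozzles with their feet near (377,184), (402,209), (437,190) and (440,246). The red one is at (350,254), the yellow at (312,196), and the spigot foot at (159,230) on the black block. The side picture shows the same four blue ones at (273,149), (258,178), (296,168) and (340,157), with the spigot foot at (343,327). Next I'll fit positions from the silhouettes.

```bash
cat > m.py <<'E'
from h import *
from scipy.optimize import least_squares
def surf(prof):
    t=np.linspace(0,2*np.pi,60,endpoint=False)
    return np.concatenate([np.c_[r*np.cos(t),r*np.sin(t),0*t+z] for r,z in prof])
BLUE=surf([(22,0),(22.5,8),(23,10),(22,13),(22,44),(13,80)])
def blobs(im,lo,hi,amin=60):
    h=cv2.cvtColor(im,cv2.COLOR_RGB2HSV); m=cv2.inRange(h,lo,hi)
    n,l,s,c=cv2.connectedComponentsWithStats(m)
    return [tuple(int(k) for k in s[i]) for i in range(1,n) if s[i][4]>amin]
def fitbb(views,P,z0=0,zfree=False,x0=(450,0)):
    def f(q):
        r=[]
        for (x,y,w,h,_),K,E in views:
            X=P+[q[0],q[1],z0+(q[2] if zfree else 0)]
            c=X@E[:3,:3].T+E[:3,3]; c=c*[1,-1,-1]; p=c@K.T; p=p[:,:2]/p[:,2:]
            r+=list(np.r_[p.min(0)-[x-.0,y],p.max(0)-[x+w,y+h]])
        return np.array(r)
    s=least_squares(f,list(x0)+([0] if zfree else []),loss='soft_l1')
    return s.x,f(s.x)
E
python3 - <<'E'
from m import *
for f in 'ab':
    im,K,E=load(f)
    for nm,lo,hi in [('blue',(112,150,60),(125,255,255)),('orange',(5,200,180),(14,255,255)),('red',(0,200,60),(3,255,255)),('yel',(20,200,80),(30,255,255))]:
        for b in blobs(im,lo,hi,25):
            x,y,w,h,_=b
            if nm=='blue':
                q,r=fitbb([(b,K,E)],BLUE); print(f,nm,b,q.round(1),r.round(1))
            else: print(f,nm,b,atz(K,E,x+w/2,y+h/2,30 if nm=='orange' else 40).round(1))
E
```

```text
a blue (367, 147, 21, 39, 443) [474.9 166.2] [-1.  -1.1  0.9  0.8]
a blue (425, 152, 24, 40, 465) [531.3 275.3] [-1.2 -1.   1.   0.7]
a blue (390, 170, 24, 41, 489) [561.2 179.4] [-1.  -1.4  0.9  0.9]
a blue (426, 205, 29, 44, 633) [670.5 198.4] [-1.1 -1.8  1.   1.1]
a orange (158, 224, 16, 12, 28) [ 521.2 -265.8   30. ]
a red (553, 43, 15, 12, 77) [  59.3 1030.5   40. ]
a red (338, 203, 25, 54, 611) [631.7  43.1  40. ]
a yel (296, 163, 30, 35, 583) [479.1  17.6  40. ]
b blue (265, 115, 17, 35, 463) [531.5 271.4] [-1.3 -1.5  1.4  1. ]
b blue (331, 124, 17, 35, 475) [670.1 196.3] [-1.7 -1.9  1.6  1.2]
b blue (287, 135, 18, 36, 524) [561.5 177.8] [-1.2 -1.9  1.3  1.2]
b blue (249, 144, 19, 37, 544) [474.2 164.2] [-1.3 -1.9  1.5  1.2]
b orange (328, 316, 31, 23, 195) [ 516.  -277.7   30. ]
b red (159, 13, 10, 10, 85) [ 328.8 1071.4   40. ]
b red (338, 162, 26, 42, 761) [641.5  41.1  40. ]
b yel (253, 189, 32, 38, 641) [464.1   9.2  40. ]
```

Run:
```python
from m import *
im,K,E=load('a'); c=im[130:265,290:490]; cv2.imwrite('pics/c.png',cv2.resize(c[:,:,::-1],None,fx=4,fy=4,interpolation=cv2.INTER_CUBIC)[:600])
# candidates combined + collar
A,B=load('a')[1:],load('b')[1:]
for a,b in [((425,152,24,40,0),(265,115,17,35,0))]:
    print(fitbb([(a,*A),(b,*B)],BLUE))
im,K,E=load('b'); print('hammer',atz(K,E,398,285,15).round())
```

```text
(array([531.75947654, 274.23200903]), array([-1.48766968, -0.75129166,  0.69982948,  0.92247383, -1.47128723,
       -2.10802257,  1.24120274,  0.3550721 ]))
hammer [ 637. -213.   15.]
```

View pics/c.png

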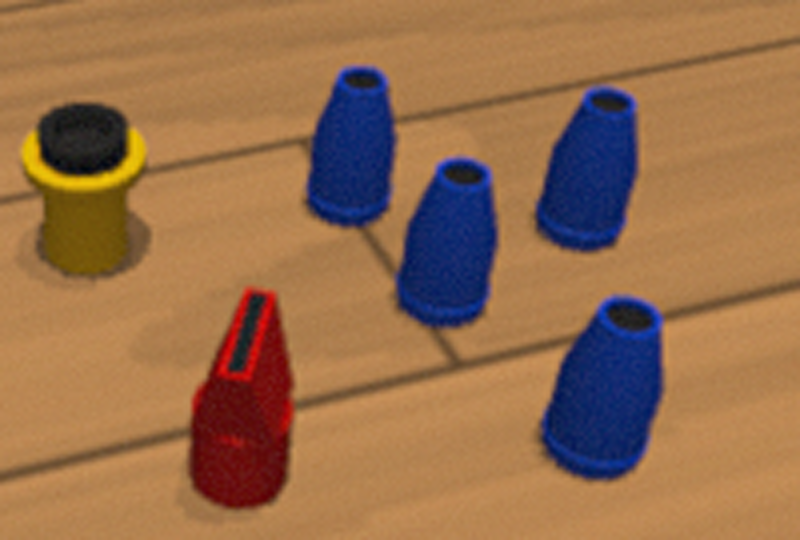

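The four blue candidates in the scene picture are at (377,166), (402,190), (440,227) and (437,172), with y = 165, 179, 197 and 274 mm. They look identical in the crop. The one at (437,172), top right in the crop, has the largest y and so is farthest to the robot's left. That's the one meant.

apply_moves([
  [[0.39,-0.231,0,0,0,0,-1],[0.39,-0.231,0,0,0,0,-1],[0.39,-0.231,0,0,0,0,-1],[0.39,-0.231,0,0,0,0,-1],[0.39,-0.231,0,0,0,0,-1],[0.39,-0.231,0,0,0,0,-1],[0.39,-0.231,0,0,0,0,-1],[0.39,-0.231,0,0,0,0,-1],[0.39,-0.231,0,0,0,0,-1],[0.39,-0.231,0,0,0,0,-1],[0.39,-0.231,0,0,0,0,-1],[0.39,-0.231,0,0,0,0,-1],[0.39,-0.231,0,0,0,0,-1],[0.39,-0.231,0,0,0,0,-1],[0.39,-0.231,0,0,0,0,-1],[0.39,-0.231,0,0,0,0,-1]],
])

```text
time: 1.43
tool_pos: [530.8, 275.5, 231.5]
tool_rot: [-0.426, -3.112, -0.0]
wrist_force: [0.2, -0.5, 0.4]
width: 85.5
gripper_force: 0.0
```

Run:
```python
from m import *
s=env.sense(); print(s['tool_pos'],s['tool_rot'])
cap('wrist','w1.png'); im,K,E=load('w1')
for b in blobs(im,(112,150,60),(125,255,255),200):
    print(b)
    q,r=fitbb([(b,K,E)],BLUE,x0=(531,274)); print(q.round(1),r.round(1))
```

```text
[530.79662557 275.49817813 231.54043136] [-4.25821503e-01 -3.11241202e+00 -3.26535267e-04]
wrist {}
(164, 120, 63, 49, 1962)
[472.  166.8] [-1.1 -0.9  2.4  1. ]
(214, 206, 29, 48, 450)
[559.6 177.6] [ -1.4 -10.8  22.4   2.2]
(273, 324, 26, 22, 206)
[670.5 200.3] [ -2.3 -46.8  14.2   2.6]
```

View pics/w1.png

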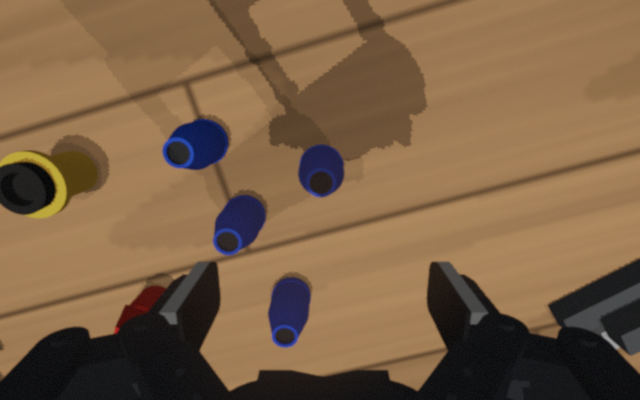

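The wrist picture shows the target between the open fingers, spread about (300–344, 145–196), with its spout at (320,181). Its colour is duller because it stands in shadow, so I'm loosening the mask.

Run:
```python
from m import *
im,K,E=load('w1')
h=cv2.cvtColor(im,cv2.COLOR_RGB2HSV); print(h[160,315],h[160,330])
for b in blobs(im,(108,110,40),(130,255,255),200):
    q,r=fitbb([(b,K,E)],BLUE,x0=(531,274)); print(b,q.round(1),r.round(1))
# collar fit, both cams: orange ellipse outline, top ring r=24
COL=surf([(24,0)])
def org(f):
    im=load(f)[0]; return [b for b in blobs(im,(4,150,110),(17,255,255),40) if b[4]<900]
for f in 'ab': print(org(f))
```

```text
[119 150  73] [119 136  75]
(163, 119, 65, 50, 2074) [471.4 166.5] [-0.7 -0.5  1.   0.5]
(299, 145, 44, 52, 1369) [528.8 273.9] [-1.1 -0.6  1.1  0.6]
(214, 196, 51, 59, 1834) [559.4 178.3] [-0.7 -1.1  1.   0.9]
(269, 279, 41, 68, 1888) [669.6 197.8] [-0.8 -2.   0.9  1.5]
[(349, 201, 15, 41, 76), (146, 218, 28, 21, 176)]
[(209, 61, 12, 11, 44), (263, 61, 10, 23, 66), (136, 64, 19, 5, 51), (196, 70, 11, 13, 42), (59, 73, 18, 6, 49), (314, 81, 23, 29, 92), (203, 82, 9, 20, 51), (268, 89, 34, 44, 165), (130, 94, 16, 35, 126), (352, 97, 13, 17, 51), (377, 101, 15, 17, 62), (83, 102, 19, 25, 115), (210, 105, 11, 17, 61), (344, 105, 49, 45, 401), (159, 106, 17, 11, 58), (72, 108, 13, 13, 67), (101, 113, 17, 23, 114), (63, 114, 20, 23, 136), (186, 118, 10, 20, 58), (314, 122, 9, 23, 70), (44, 124, 13, 15, 68), (123, 126, 24, 41, 216), (116, 134, 12, 16, 69), (67, 136, 21, 21, 105), (217, 137, 12, 19, 62), (185, 139, 14, 13, 60), (427, 138, 9, 21, 64), (73, 140, 38, 34, 375), (391, 140, 15, 16, 60), (399, 141, 30, 25, 119), (170, 150, 14, 25, 87), (151, 153, 18, 10, 50), (210, 154, 17, 8, 51)
[... 1755 characters left out ...]
, 17, 17, 70), (327, 315, 33, 26, 306), (582, 320, 10, 14, 53), (594, 320, 17, 13, 65), (193, 322, 11, 12, 61), (537, 323, 10, 10, 42), (376, 325, 78, 75, 712), (456, 324, 69, 76, 753), (124, 331, 38, 40, 465), (617, 330, 23, 34, 171), (177, 332, 18, 29, 130), (441, 333, 52, 67, 562), (595, 332, 14, 14, 43), (609, 337, 20, 27, 112), (249, 345, 24, 55, 303), (501, 344, 15, 14, 51), (174, 349, 11, 25, 84), (198, 350, 15, 26, 136), (208, 350, 22, 50, 276), (162, 353, 13, 24, 95), (230, 356, 16, 14, 49), (624, 362, 16, 17, 85), (136, 366, 26, 34, 265), (344, 368, 18, 26, 122), (167, 374, 39, 26, 355), (126, 377, 7, 17, 41), (238, 377, 21, 23, 139), (167, 386, 12, 14, 70), (319, 387, 14, 13, 63)]
```

apply_moves([
  [[-0.0015,0,-0.04,0,0,0,-1],[-0.0015,0,-0.08,0,0,0,-1],[-0.0015,0,-0.12,0,0,0,-1],[-0.0015,0,-0.15,0,0,0,-1],[-0.0015,0,-0.18,0,0,0,-1],[-0.0015,0,-0.2,0,0,0,-1],[-0.0015,0,-0.21,0,0,0,-1],[-0.0015,0,-0.218,0,0,0,-1],[-0.0015,0,-0.218,0,0,0,-1],[-0.0015,0,-0.218,0,0,0,1],[-0.0015,0,-0.218,0,0,0,1],[-0.0015,0,-0.218,0,0,0,1],[-0.0015,0,-0.218,0,0,0,1],[-0.0015,0,-0.218,0,0,0,1],[-0.0015,0,-0.218,0,0,0,1],[-0.0015,0,-0.218,0,0,0,1]],
])

```text
time: 2.82
tool_pos: [531.3, 274.8, 15.1]
tool_rot: [0.428, 3.11, 0.002]
wrist_force: [-1.4, -0.3, 5.7]
width: 43.2
gripper_force: 60.3
```

Run:
```python
from m import *
s=env.sense(); print(s['tool_pos'],s['width'],s['gripper_force'],s['wrist_force'])
A,B=load('a')[1:],load('b')[1:]
a,b=(146,218,28,21,0),(327,315,33,26,0)
for t in (0,4,8,12):
    q,r=fitbb([(a,*A),(b,*B)],surf([(24,0),(24,-t)]),z0=30,zfree=True,x0=(515,-275)); print(t,q.round(1),r.round(1))
```

```text
[531.26027565 274.7806342   15.05738625] 43.17930396064467 60.31225946266204 [-1.35574236 -0.26663809  5.69888879]
0 [ 5.153e+02 -2.767e+02 -2.000e-01] [-0.4  1.8 -0.5  0.2  0.  -0.9 -1.4 -0.1]
4 [ 515.3 -276.5    2.7] [-0.8  0.6 -0.1  0.6 -0.  -2.2 -1.2  0.1]
8 [ 515.7 -276.1    5. ] [-1.  -0.2  0.3  1.3  0.1 -3.3 -0.9  0.6]
12 [ 516.1 -275.9    6.7] [-1.2 -0.8  0.8  2.3  0.2 -4.2 -0.7  1.2]
```

apply_moves([
  [[0,0,0.04,0,0,0,1],[0,0,0.08,0,0,0,1],[0,0,0.12,0,0,0,1],[0,0,0.15,0,0,0,1],[-0.001,-0.035,0.15,0,0,0,1],[-0.002,-0.07,0.15,0,0,0,1],[-0.003,-0.105,0.15,0,0,0,1],[-0.004,-0.14,0.15,0,0,0,1],[-0.005,-0.175,0.15,0,0,0,1],[-0.006,-0.21,0.15,0,0,0,1],[-0.007,-0.245,0.15,0,0,0,1],[-0.008,-0.28,0.15,0,0,0,1],[-0.009,-0.315,0.15,0,0,0,1],[-0.01,-0.35,0.15,0,0,0,1],[-0.011,-0.385,0.15,0,0,0,1],[-0.012,-0.42,0.15,0,0,0,1],[-0.013,-0.455,0.15,0,0,0,1],[-0.014,-0.49,0.15,0,0,0,1],[-0.0145,-0.52,0.15,0,0,0,1],[-0.015,-0.54,0.15,0,0,0,1]],
])

```text
time: 4.48
tool_pos: [515.0, -268.7, 163.8]
tool_rot: [0.432, 3.111, -0.002]
wrist_force: [0.6, -0.4, -0.3]
width: 42.9
gripper_force: 61.6
```

apply_moves([
  [[0,-0.011,0,0,0,0,1],[0,-0.011,0,0,0,0,1],[0,-0.011,0,0,0,0,1],[0,-0.011,0,0,0,0,1],[0,-0.011,0,0,0,0,1],[0,-0.011,0,0,0,0,1]],
])

```text
time: 4.98
tool_pos: [515.7, -275.2, 163.5]
tool_rot: [0.426, 3.113, 0.0]
wrist_force: [0.2, 0.0, -1.2]
width: 42.6
gripper_force: 61.6
```

Run:
```python
from m import *
s=env.sense(); print(s['time'],s['tool_pos'],s['width'],s['gripper_force'],s['wrist_force'])
a=cap('scene','d.png');b=cap('side','e.png')
for f in 'de': print([x for x in blobs(load(f)[0],(108,110,40),(130,255,255),100)])
u=np.hstack([a[100:260,60:260],b[190:350,240:440]])[:,:,::-1]
cv2.imwrite('pics/f.png',cv2.resize(u,None,fx=2,fy=2,interpolation=cv2.INTER_CUBIC))
```

```text
4.9833 [ 515.70910163 -275.19383294  163.51305772] 42.61031765571302 61.588046051329 [ 0.2208279   0.04386677 -1.23630432]
scene {}
side {}
[(486, 28, 43, 45, 427), (468, 40, 18, 18, 124), (465, 78, 45, 22, 321), (110, 131, 43, 54, 1247), (367, 147, 21, 39, 645), (389, 170, 25, 41, 750), (426, 204, 30, 45, 933)]
[(94, 18, 38, 22, 169), (287, 134, 18, 38, 576), (249, 143, 20, 38, 599), (332, 238, 25, 48, 429)]
```

View pics/f.png

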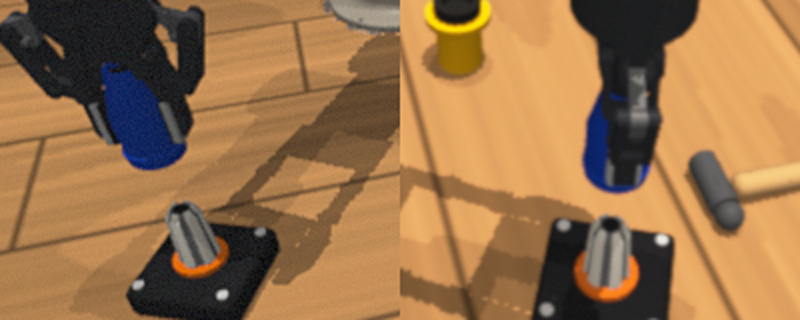

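The left half shows the nozzle held over the spigot: spout top at scene (112,132), rim bottom right at (152,184), spigot tip at (150,203). The right half, from the side camera, shows it above the spigot and partly hidden by a finger. Next I'll compare its axis with the spigot's.

Run:
```python
from m import *
from scipy.spatial.transform import Rotation as R
A,B=load('d')[1:],load('e')[1:]
def pj(X,V):
    K,E=V; c=(X@E[:3,:3].T+E[:3,3])*[1,-1,-1]; p=c@K.T; return p[:,:2]/p[:,2:]
def f(q,pad=1.0,w=5):
    X=BLUE@R.from_rotvec([q[3],q[4],0]).as_matrix().T+q[:3]
    a,b=pj(X,A),pj(X,B)
    return np.r_[a.min(0)-[110+pad,131+pad],a.max(0)-[153-pad,185-pad],b[:,0].min()-(332+pad),b[:,1].max()-(286-pad),w*20*q[3],w*20*q[4]]
for pad in (.5,1,1.5):
    s=least_squares(f,[515,-275,150,0,0],args=(pad,)); print(s.x.round(3),s.fun.round(2))
# spigot tip check from image: triangulate tip centre
def tri(ua,ub):
    M=[];y=[]
    for (u,V) in ((ua,A),(ub,B)):
        o,d=ray(*V,*u); d/=np.linalg.norm(d); P=np.eye(3)-np.outer(d,d); M.append(P); y.append(P@o)
    return np.linalg.lstsq(np.vstack(M),np.hstack(y),rcond=None)[0]
print('tip',tri((60+180/2,100+207/2),(240+(613-400)/2,190+222/2)))
for z in (30,33,36): print(z,[pj(np.array([[515.5,-276.4,z+dz]]),V).round(1).tolist() for V in (A,B) for dz in(0,56)])
```

```text
[ 5.18283e+02 -2.73694e+02  1.47910e+02 -2.00000e-03  3.00000e-03] [-0.46 -2.61  1.09  2.34  0.05  0.63 -0.19  0.26]
[ 5.18941e+02 -2.73521e+02  1.48280e+02 -4.00000e-03  3.00000e-03] [-0.86 -3.13  1.63  2.89 -0.02  0.73 -0.39  0.29]
[ 5.19600e+02 -2.73349e+02  1.48649e+02 -6.00000e-03  3.00000e-03] [-1.27 -3.66  2.17  3.44 -0.08  0.82 -0.6   0.33]
tip [ 516.90911854 -275.04703003   91.6747717 ]
30 [[[159.8, 229.1]], [[149.8, 206.1]], [[342.9, 326.9]], [[345.1, 303.8]]]
33 [[[159.3, 228.0]], [[149.2, 204.8]], [[343.0, 325.7]], [[345.2, 302.5]]]
36 [[[158.8, 226.8]], [[148.7, 203.5]], [[343.1, 324.5]], [[345.3, 301.2]]]
```

apply_moves([
  [[-0.001,-0.001,-0.02,0,0,0,1],[-0.001,-0.001,-0.04,0,0,0,1],[-0.001,-0.001,-0.05,0,0,0,1],[-0.001,-0.001,-0.056,0,0,0,1],[-0.001,-0.001,-0.062,0,0,0,1],[-0.001,-0.001,-0.068,0,0,0,1],[-0.001,-0.001,-0.068,0,0,0,1],[-0.001,-0.001,-0.068,0,0,0,1]],
])

```text
time: 5.75
tool_pos: [514.6, -277.6, 95.6]
tool_rot: [0.429, 3.112, -0.0]
wrist_force: [-0.0, -0.6, -1.2]
width: 42.8
gripper_force: 61.6
```

apply_moves([
  [[0,0,-0.004,0,0,0,1],[0,0,-0.008,0,0,0,1],[0,0,-0.012,0,0,0,1],[0,0,-0.016,0,0,0,1],[0,0,-0.018,0,0,0,1],[0,0,-0.018,0,0,0,1]],
])

```text
time: 6.25
tool_pos: [514.8, -277.2, 76.8]
tool_rot: [0.429, 3.112, 0.001]
wrist_force: [3.3, 4.1, -2.7]
width: 43.0
gripper_force: 61.5
```

apply_moves([
  [[0.0015,0.002,0,0,0,0,1],[0.0015,0.002,-0.002,0,0,0,1],[0.0015,0.002,-0.004,0,0,0,1],[0.0015,0.002,-0.006,0,0,0,1],[0.0015,0.002,-0.006,0,0,0,1]],
])

```text
time: 6.67
tool_pos: [515.6, -276.1, 71.1]
tool_rot: [-0.429, -3.112, 0.001]
wrist_force: [-1.4, -4.2, -1.6]
width: 43.0
gripper_force: 61.7
```

apply_moves([
  [[-0.0003,-0.0008,-0.002,0,0,0,1],[-0.0003,-0.0008,-0.004,0,0,0,1],[-0.0003,-0.0008,-0.006,0,0,0,1],[-0.0003,-0.0008,-0.008,0,0,0,1],[-0.0003,-0.0008,-0.01,0,0,0,1],[-0.0003,-0.0008,-0.01,0,0,0,1]],
])

```text
time: 7.17
tool_pos: [515.6, -276.4, 61.4]
tool_rot: [0.429, 3.112, -0.0]
wrist_force: [-1.7, -0.9, 2.1]
width: 43.1
gripper_force: 62.2
```

apply_moves([
  [[-0.0002,0,-0.002,0,0,0,1],[-0.0002,0,-0.004,0,0,0,1],[-0.0002,0,-0.006,0,0,0,1],[-0.0002,0,-0.008,0,0,0,1],[-0.0002,0,-0.008,0,0,0,1],[-0.0002,0,-0.008,0,0,0,1]],
])

```text
time: 7.67
tool_pos: [515.6, -276.5, 54.0]
tool_rot: [0.428, 3.111, -0.001]
wrist_force: [-2.8, -0.7, 7.8]
width: 42.7
gripper_force: 62.6
```

apply_moves([
  [[-0.0003,0,-0.002,0,0,0,1],[-0.0003,0,-0.004,0,0,0,1],[-0.0003,0,-0.005,0,0,0,1],[-0.0003,0,-0.005,0,0,0,1],[-0.0003,0,-0.005,0,0,0,1]],
])

```text
time: 8.08
tool_pos: [515.7, -276.5, 50.9]
tool_rot: [0.428, 3.11, -0.001]
wrist_force: [-5.7, 2.6, 21.9]
width: 42.8
gripper_force: 63.9
```

Run:
```python
from m import *
a=cap('scene','g.png');b=cap('side','k.png')
u=np.hstack([a[160:270,100:230],b[250:360,280:410]])[:,:,::-1]
cv2.imwrite('pics/l.png',cv2.resize(u,None,fx=3,fy=3,interpolation=cv2.INTER_CUBIC))
```

```text
scene {}
side {}
```

View pics/l.png

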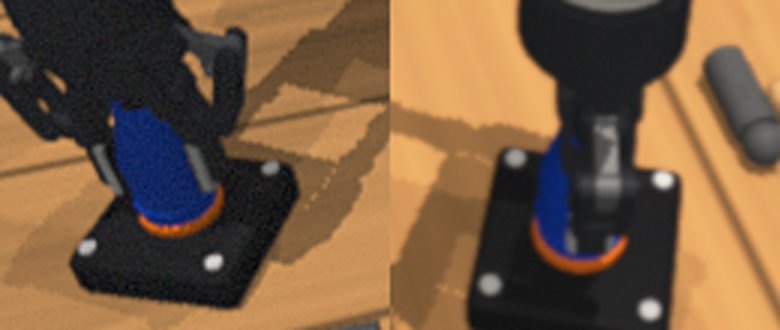

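Both views show the blue rim down on the orange collar, at scene about (159,235) and side about (473/… crop 578,262), with the nozzle upright. Letting go and rising straight up.

apply_moves([
  [[0.0003,0,0.001,0,0,0,1],[0.0003,0,0.001,0,0,0,-1],[0.0003,0,0.001,0,0,0,-1],[0.0003,0,0.001,0,0,0,-1],[0.0003,0,0.001,0,0,0,-1],[0.0003,0,0.001,0,0,0,-1],[0.0003,0,0.001,0,0,0,-1],[0.0003,0,0.001,0,0,0,-1],[0.0003,0,0.02,0,0,0,-1],[0.0003,0,0.05,0,0,0,-1],[0.0003,0,0.09,0,0,0,-1],[0.0003,0,0.13,0,0,0,-1],[0.0003,0,0.15,0,0,0,-1],[0.0003,0,0.15,0,0,0,-1],[0.0003,0,0.15,0,0,0,-1]],
])

```text
time: 9.43
tool_pos: [515.8, -276.6, 199.5]
tool_rot: [0.428, 3.11, -0.002]
wrist_force: [-0.4, 0.1, 0.6]
width: 85.3
gripper_force: 0.0
```

Run:
```python
from m import *
a=cap('scene','n.png');b=cap('side','o.png'); s=env.sense(); print(s['time'],s['tool_pos'],s['wrist_force'],s['width'])
V=[]
for f in 'no':
    im,K,E=load(f); bs=[x for x in blobs(im,(108,110,40),(130,255,255),150)]; print(bs)
    V.append([(x,K,E) for x in bs if (x[0]<200 if f=='n' else x[1]>220)][0])
print(fitbb(V,BLUE,z0=33,zfree=True,x0=(515,-276)))
u=np.hstack([a[160:270,100:230],b[250:360,280:410]])[:,:,::-1]
cv2.imwrite('pics/p.png',cv2.resize(u,None,fx=3,fy=3,interpolation=cv2.INTER_CUBIC))
```

```text
scene {}
side {}
9.5333 [ 514.77360791 -275.84236819  196.90993007] [-1.22088101 -0.02701612 -0.0122493 ] 85.32212120362793
[(468, 28, 44, 43, 451), (500, 30, 28, 39, 229), (458, 76, 32, 20, 195), (367, 147, 21, 39, 648), (389, 170, 25, 41, 749), (137, 189, 35, 46, 1057), (426, 204, 30, 45, 934)]
[(94, 18, 38, 47, 265), (287, 134, 18, 38, 577), (249, 143, 20, 38, 599), (327, 285, 34, 51, 1195)]
(array([ 515.37768452, -275.40907339,    1.09221872]), array([-0.44248291, -0.75230732,  0.48169885,  1.48570156,  0.8068516 ,
       -1.32989462, -1.39340919,  1.26968048]))
```

View pics/p.png

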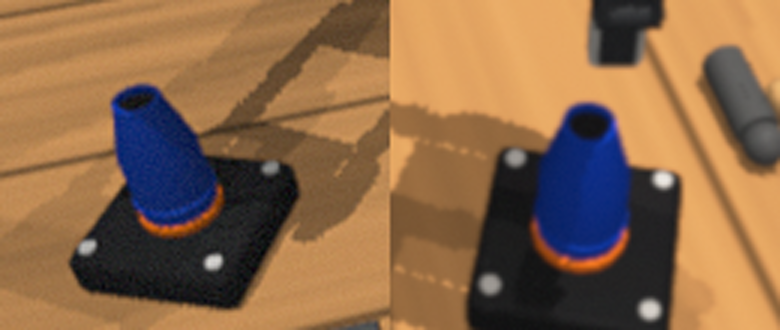

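The nozzle stands upright with its rim at the orange collar (crop (180,225) and (578,262)). The gripper is open and clear of it. Handing in.

```bash
python3 -c "
from plant import env; print(env.close_job())"
```

```text
the job is handed in; nothing more can be done
None
```

The blue nozzle farthest to the robot's left is pressed down to the orange collar and let go, standing upright on its own, and the job was handed in at about 9.5 s; the judge gave no verdict back, and I did not re-measure the red and yellow nozzles afterwards, though the arm kept well clear of them.

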